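# Row up switches against the fence of a tilting tray

### The arm

A 6-joint arm with a two-finger parallel gripper is mounted at the origin on a cart in front of the work surface, level with it; the furniture and walls round the work are solid. World frame = base frame: x ahead of the robot, y to its left, z up, the work surface at z = 0. Lengths are in m, angles in rad, forces in N, time in s.
With the tool pointing down it reaches from about 0.4 to 0.825 m from the base axis. Payload 7 kg.
Tool frame: the origin (TCP) lies at the very end of the fingers, on their centre line; the grasp point (between the pads) lies 19 mm behind it; x points along the fingers, y is the direction in which the jaws open and shut, and the axes are right-handed (so a half turn about x gives the same grasp; the last joint's range is limited). The gripper opens to 88 mm and grips with 3 to 60 N. Pads are 19 mm wide; open, the fingers measure 130 mm over their backs; the gripper's body (78 mm by 193 mm) begins 47 mm behind the grasp point.
Start: joints at [-0.884, 0.359, 0.012, 0, -1.224, -0.288], TCP at [0.262, -0.622, 0.189] pointing down, gripper open.
Joint ranges: [-3.07, 3.07], [-1.43, 2.12], [-1.02, 1.25], [-3.03, 1.67], [-3.05, -0], [-3.03, 3.03]. Speed limits (rad/s): [2.39, 2.39, 3.01, 3.14, 3.14, 3.14].

### API

Orientations are given as [roll, pitch, yaw] about the fixed x, y, z axes, in that order (R = Rz(yaw) Ry(pitch) Rx(roll)).
In Python, from station import arm, cams gives the robot as it stands. The module is installed in compiled form; this text tells all that it offers.
- The arm moves only by the tool carry_out, never from a script. Its argument "deltas" is a list of rows, each a list of 6 numbers: the shift along the tool's x, y, z in units of 0.04 m (1.0 is 0.04 m), then the turn, a rotation vector about the tool's x, y, z in units of 4 degrees (1.0 is 4 degrees). In form: [[tx, ty, tz, ax, ay, az], ...]. A call has 1 to 5 rows; each row shifts and turns the pose as measured when the row begins, along the tool's axes as they then stand; what a row does not reach is not made up. A row lasts 1/10 s, in which the tool goes at most 50 mm and 8.59 degrees, less where a joint would pass 70% of its speed; a pose out of reach is approached as far as the arm can. A call with a number of a shift or a turn outside -1 to 1 is refused whole. A call with a gripper value outside its range is refused whole. "hand" is the closure, from 0 (fully open) to 1 (shut), set as the call begins (left out, the last holds). The fingers move at their own pace and stop on an object; "newtons" is the grip in N (left out, the last holds). Time passes only in rows, so rows that do not move let the fingers close. It gives the time, the measured TCP pose, the force and the opening at its end, in the units of the state.
- arm.get_state(): the state, without advancing time (a new reading comes with each control period).
- cams.grab_frame(name): name is "scene" or "top" or "wrist"; returns a dict with "pixels" (384x512x3 uint8, red, green, blue), "fx", "fy", "cx", "cy" (pixels), "T" (4x4, takes a point from camera to world coordinates); the wrist camera has in their place "hand_eye" (4x4, takes a point from camera to tool coordinates, whose origin is the TCP and whose axes are the tool frame's). Camera axes: x right, y up, looking along -z (the intrinsics and any distortion apply to the point x, -y, -z); pixel columns grow to the right and rows downward; lengths in m; the calibration is good to about 2 mm. The wrist camera is an equidistant fisheye: a pixel r from the principal point sees the ray r / f radians off the axis. A picture is of the moment at which its call begins: read the wrist's pose just before it. There is no depth.
- arm.job_done(): hands the job in, once; it reports no verdict.
The state is a dict: "t": time; "q": joint angles; "qd": joint speeds; "joint_efforts": joint torques, N m; "eef_pos": TCP position; "ee_rot": TCP orientation; "force": force on the tool from outside, world axes, zero at the start; "moment": the same for the moment, N m; "width": finger opening in m.
Only numpy, scipy, OpenCV 4.12 (cv2) and the standard library are available. Lean on these libraries where they do the work, as an engineer would, in place of code of your own. Each camera call takes 0.05 s, during which the arm holds its last target.

### The job

Two identical hinged aluminium trays with a tall fence stand on the benches; one holds three rocker switches, the other two brass weights and a battery. Take the switch tray by its ball knob and tip it up so that all three switches slide into one row, backs flat against the fence, then lower it flat again without dropping it, and let go. Do not touch the switches themselves.

Things in the scene. Friction and masses are not known exactly. Their poses are not given: they have to be found in the camera images.
- tray: Tray with the 3 switches, on a fixed base on either bench (mm). Origin: mid-width on the hinge axis, 16 mm over the bench. x: to the fence, away from the knob; y: along hinge; z: up. Floor top z=2, x=-119..-7, y=-91..91; fence inner face x=-7, 24 tall; lips 8 tall on the other sides. Tilts about +y, 0 to 0.60 rad, 0.45 kg, falls if let go. Slick: parts slide above ~0.25 rad, fast at 0.4+
- tray_knob (a point): Centre of the tray's black ball knob, 28 mm in diameter, on a thin post (10 mm) outside the lip opposite the fence: at x=-150, y=0, z=45 mm in the tray's frame, 61 mm over the bench when flat, 43 mm over the tongue that carries it. Axes as the tray's. Lift it in an arc about the hinge; with the fingers closing along y the ball swivels between the pads and the hand can stay upright.
- rocker_0: Rocker switch, red rocker in a black housing, 34 deep (x) x 31 wide (y) x 25 mm high, 14 g, loose on the tray floor. Origin: on its underside, 8 mm from its flat back, 17 mm from its front bezel. Own x points out of its back, at first towards the fence within 20 degrees; with its back flat on the fence its origin is at x = -15 mm in the tray's frame.
- rocker_1: The same switch with a black rocker; origin and axes as for rocker_0.
- rocker_2: The same switch with a grey rocker; origin and axes as for rocker_0.
Mind the look-alikes: they are no part of the job. What is shaped like the rocker_2 but orange or turquoise is not meant.

How it is judged:
By the outcome, as a careful person would: the job done as asked, in the order asked, and still so for the second after the job is handed in, with the robot touching nothing.
It also fails if it takes over 38 s, if anything falls off the work surface, if the arm or the gripper's body presses on something with over 40 N, if the wrist force passes 120 N, or if a joint passes its speed limit or range.

## Working session

There is one attempt and no reset: what is moved stays moved. The work goes in short steps, Python scripts to look and compute and a tool call to move; the robot and the scene stay as the last step left them, time stands still between calls to the robot, and variables do not carry over. Pictures are saved under pics/ and viewed, and the job is handed in when it is done.

Besides the shell and the picture viewer there is one more tool, called after "Call:" as name(argument=value, ...), one argument or row to a line, values as JSON. carry_out: Moves the arm, as the interface text tells. Shifts and turns lie within -1 to 1; 1 stands for 0.04 m of shift or 4 degrees of turn. Its arguments: {"type":"object","properties":{"deltas":{"type":"array","items":{"type":"array","items":{"type":"number","minimum":-1,"maximum":1}}},"hand":{"type":"number"},"newtons":{"type":"number"}},"required":["deltas"]}

```bash
mkdir -p pics
python3 - <<'E'
from station import arm,cams
import cv2,json,numpy as np,pickle
s=arm.get_state();print({k:np.round(v,3).tolist() for k,v in s.items()})
for n in("scene","top","wrist"):
    f=cams.grab_frame(n);pickle.dump(f,open(f"{n}0.pkl","wb"));cv2.imwrite(f"pics/{n}0.png",f["pixels"][...,::-1])
    print(n,f["fx"],f["fy"],f["cx"],f["cy"],{k:(np.round(v,3).tolist() if not isinstance(v,str) else v) for k,v in f.items() if k not in("pixels","fx","fy","cx","cy")})
E
```

```text
{'t': 0.0, 'q': [-0.884, 0.359, 0.011, -0.0, -1.224, -0.288], 'qd': [0.0, 0.0, 0.0, -0.0, -0.002, 0.001], 'joint_efforts': [0.0, -58.271, 29.305, 6.997, 0.007, -0.0], 'eef_pos': [0.262, -0.622, 0.188], 'ee_rot': [1.656, 1.569, 2.054], 'force': [0.101, -0.309, 0.059], 'moment': [-0.0, 0.006, -0.002], 'width': 0.088}
scene 356.0696557926586 356.0696557926586 254.3516922932045 191.56905870686867 {'T': [[0.565, 0.419, -0.711, -0.266], [-0.825, 0.267, -0.498, -0.488], [-0.019, 0.868, 0.497, 0.553], [0.0, 0.0, 0.0, 1.0]]}
top 464.01751480711954 464.01751480711954 252.90191933570048 189.40232737210607 {'T': [[-0.012, 0.994, -0.113, 0.255], [-1.0, -0.01, 0.011, -0.003], [0.01, 0.113, 0.994, 1.446], [0.0, 0.0, 0.0, 1.0]]}
wrist 297.3186396354542 297.3186396354542 252.96418660222494 193.97963620517405 {'hand_eye': [[0.0, 0.31, -0.951, -0.196], [1.0, 0.0, 0.0, 0.001], [0.0, -0.951, -0.31, -0.084], [0.0, 0.0, 0.0, 1.0]]}
```

View pics/scene0.png

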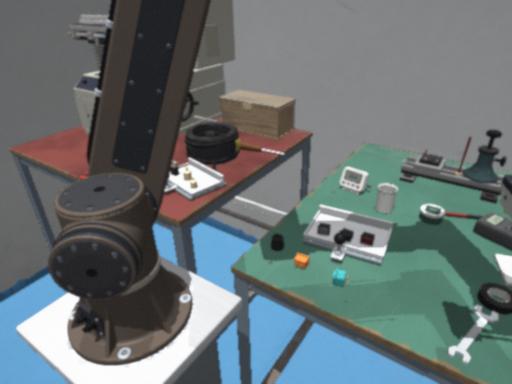

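View pics/top0.png

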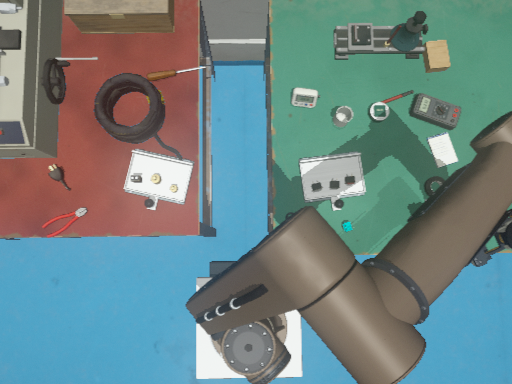

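View pics/wrist0.png

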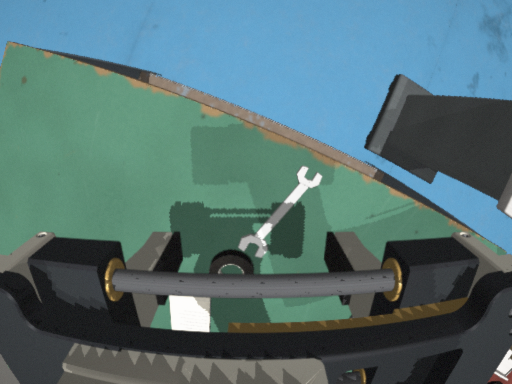

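The scene view shows the trays at about (350,232) on the green bench and (190,178) on the red bench. In the top view they are at (333,178) and (158,177). I'll crop in to check which one holds the switches.

Run:
```python
import cv2,numpy as np
a=cv2.imread("pics/top0.png");b=cv2.imread("pics/scene0.png")
A=cv2.resize(a[140:240,285:385],(600,600),interpolation=cv2.INTER_CUBIC)
B=cv2.resize(b[190:300,260:400],(763,600),interpolation=cv2.INTER_CUBIC)
C=cv2.resize(a[140:220,110:210],(750,600),interpolation=cv2.INTER_CUBIC)
cv2.imwrite("pics/cA.png",A);cv2.imwrite("pics/cB.png",B);cv2.imwrite("pics/cC.png",C)
```

```text
(no output)
```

View pics/cA.png

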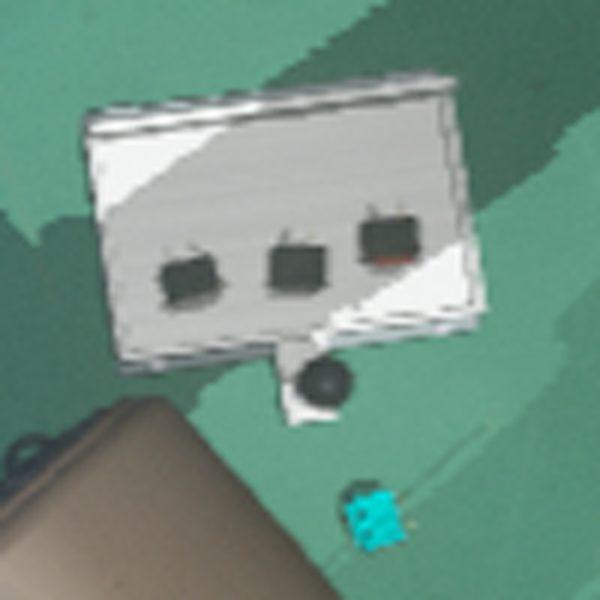

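View pics/cB.png

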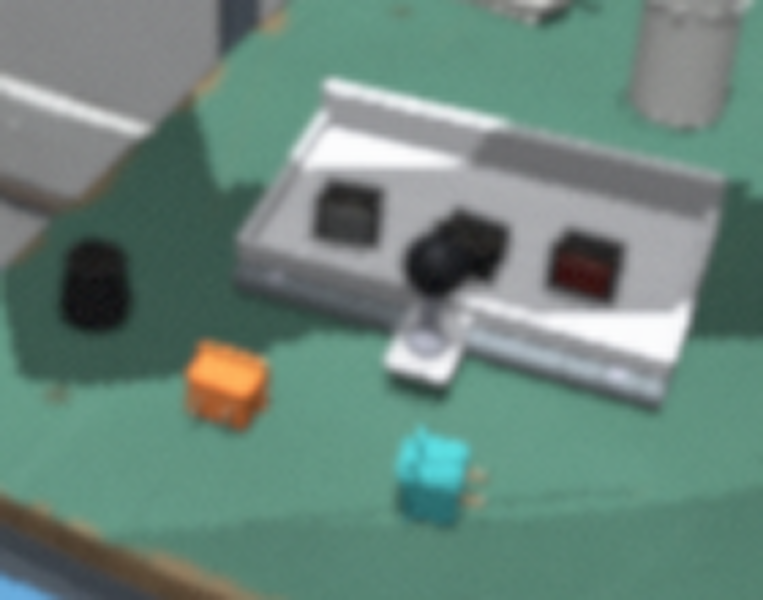

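View pics/cC.png

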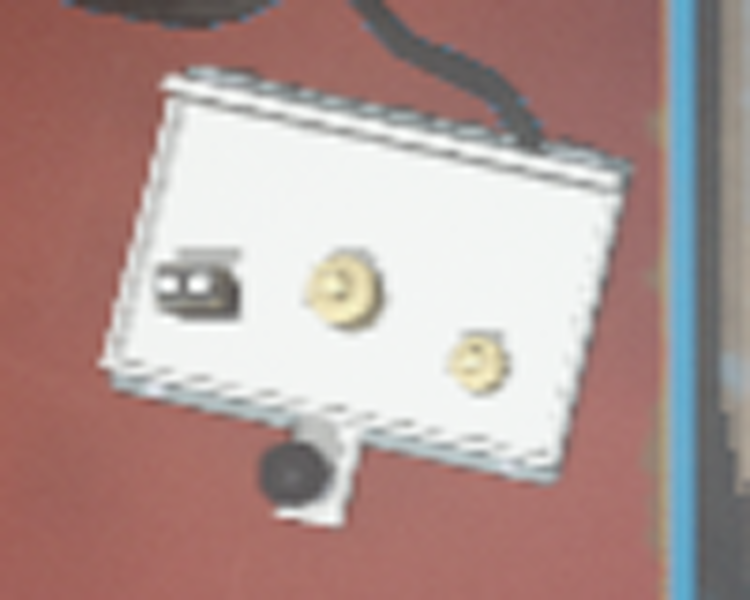

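The tray on the green bench, top px (333,178), holds the three dark switches with a red one at the right. The tray on the red bench, (158,177), holds brass weights and a battery. Things that could be mistaken for the target:
- **Knobs:** the ball is at top (339,204) / scene (339,238). The red tray's knob (149,203), the black cap at scene (277,242) and the loose orange (302,260) and turquoise (340,277) switches are not it.

Next I'll triangulate the knob and tray.

```bash
cat > h.py <<'E'
import numpy as np,cv2,pickle
def ray(f,u,v):
    d=np.array([(u-f["cx"])/f["fx"],-(v-f["cy"])/f["fy"],-1.]);T=np.array(f["T"]);d=T[:3,:3]@d
    return T[:3,3],d/np.linalg.norm(d)
def plane(f,u,v,z):
    o,d=ray(f,u,v);return o+d*(z-o[2])/d[2]
def tri(rs):
    A=sum(np.eye(3)-np.outer(d,d) for o,d in rs);b=sum((np.eye(3)-np.outer(d,d))@o for o,d in rs)
    p=np.linalg.solve(A,b);return p,[np.linalg.norm((np.eye(3)-np.outer(d,d))@(p-o)) for o,d in rs]
def fish(f,u,v,pos,rpy):
    from scipy.spatial.transform import Rotation as R
    x,y=u-f["cx"],v-f["cy"];r=np.hypot(x,y);th=r/f["fx"]
    d=np.array([np.sin(th)*x/r,-np.sin(th)*y/r,-np.cos(th)]) if r>0 else np.array([0,0,-1.])
    H=np.array(f["hand_eye"]);Rw=R.from_euler("xyz",rpy).as_matrix()
    return np.array(pos)+Rw@H[:3,3],Rw@(H[:3,:3]@d)
E
python3 - <<'E'
from h import *
t=pickle.load(open("top0.pkl","rb"));s=pickle.load(open("scene0.pkl","rb"))
c=lambda x,y:(285+x/6-.4,140+y/6-.4)
sc=lambda x,y:(260+x/5.45-.4,190+y/5.4545-.4)
print("knob",tri([ray(t,*c(325,382)),ray(s,*sc(432,262))]), plane(t,*c(325,382),.061),plane(s,*sc(432,262),.061))
P={}
for n,(x,y),z in [("fenceL",(88,125),.04),("fenceR",(452,85),.04),("lipL",(120,362),.024),("lipR",(483,312),.024)]:
    P[n]=plane(t,*c(x,y),z);print(n,P[n].round(4))
for n,(x,y),z in [("sfL",(327,82),.04),("sfR",(724,180),.04),("slL",(238,245),.024),("slR",(665,360),.024)]:
    P[n]=plane(s,*sc(x,y),z);print(n,P[n].round(4))
for a,b in[("fenceL","fenceR"),("lipL","lipR"),("sfL","sfR"),("slL","slR")]:
    d=P[a]-P[b];print(a,np.linalg.norm(d),"yaw of tray y",np.degrees(np.arctan2(-d[0],d[1])),"mid",(P[a]+P[b])/2)
E
```

```text
knob (array([ 0.36719811, -0.27420969,  0.06153989]), [np.float64(0.0005492522436515236), np.float64(0.0005492522436514518)]) [ 0.36750065 -0.27481407  0.061     ] [ 0.36749811 -0.27354781  0.061     ]
fenceL [ 0.5025 -0.1616  0.04  ]
fenceR [ 0.5215 -0.3493  0.04  ]
lipL [ 0.3819 -0.177   0.024 ]
lipR [ 0.4058 -0.3647  0.024 ]
sfL [ 0.5037 -0.1633  0.04  ]
sfR [ 0.524  -0.3512  0.04  ]
slL [ 0.3797 -0.1795  0.024 ]
slR [ 0.405  -0.3637  0.024 ]
fenceL 0.18861419785933922 yaw of tray y 5.77699245818738 mid [ 0.51201508 -0.2554368   0.04      ]
lipL 0.18920735795048976 yaw of tray y 7.238823886850172 mid [ 0.39385382 -0.27088882  0.024     ]
sfL 0.18899533029223992 yaw of tray y 6.1487450962273495 mid [ 0.5138501  -0.25721223  0.04      ]
slL 0.1859278929850773 yaw of tray y 7.8444966183598135 mid [ 0.39234989 -0.27163842  0.024     ]
```

```bash
cat >> h.py <<'E'
from scipy.spatial.transform import Rotation as R
YAW=np.radians(7.0);K=np.array([.3673,-.2742,.061])
ux=np.array([np.cos(YAW),np.sin(YAW),0]);uy=np.array([-np.sin(YAW),np.cos(YAW),0]);uz=np.array([0,0,1.])
Hg=K+.150*ux-.045*uz
def knob(th): return Hg+(-.15*np.cos(th)+.045*np.sin(th))*ux+(.15*np.sin(th)+.045*np.cos(th))*uz
def rem(st,target,sgn=None):
    Rc=R.from_euler("xyz",st["ee_rot"]).as_matrix();yc=Rc[:,1]
    sgn=sgn or np.sign(yc@uy)
    x=-uz;y=sgn*uy;Rt=np.column_stack([x,y,np.cross(x,y)])
    rv=R.from_matrix(Rc.T@Rt).as_rotvec()
    return Rc.T@(np.array(target)-st["eef_pos"])/.04, np.degrees(rv)/4, Rc
E
python3 - <<'E'
from h import *
from station import arm
st=arm.get_state()
d,r,Rc=rem(st,K+[0,0,.12]);print(d.round(2),r.round(2));print(Rc.round(3));print(Hg)
t=pickle.load(open("top0.pkl","rb"));s=pickle.load(open("scene0.pkl","rb"))
for n,p in[("orange",(302,262)),("turq",(340,280)),("cap",(277,248))]: 
  for z in(0.,.03): 
    q=plane(s,*p,z);e=q-K;print(n,z,q.round(3),"rel tray",(e@ux).round(3),(e@uy).round(3))
print(plane(t,347,226,.01)-K)
E
```

```text
[0.18 6.98 5.8 ] [ 3.96 -0.   -0.02]
[[-0.001 -0.388  0.922]
 [ 0.001  0.922  0.388]
 [-1.     0.001 -0.   ]]
[ 0.51618192 -0.2559196   0.016     ]
orange 0.0 [ 0.313 -0.212  0.   ] rel tray -0.046 0.068
orange 0.03 [ 0.282 -0.227  0.03 ] rel tray -0.079 0.057
turq 0.0 [ 0.306 -0.308  0.   ] rel tray -0.065 -0.026
turq 0.03 [ 0.275 -0.318  0.03 ] rel tray -0.097 -0.032
cap 0.0 [ 0.325 -0.137  0.   ] rel tray -0.025 0.141
cap 0.03 [ 0.293 -0.156  0.03 ] rel tray -0.059 0.126
[-0.06640765 -0.03384544 -0.051     ]
```

Call:
carry_out(
  deltas=[
    [0,0.8,0.6,0.8,0,0],
    [0,0.85,0.55,0.8,0,0],
    [0,0.85,0.55,0.8,0,0],
    [0,0.85,0.5,0.8,0,0],
    [0,0.85,0.5,0.8,0,0],
  ],
  hand=0.2,
)

```text
t: 0.65
eef_pos: [0.3172, -0.427, 0.1839]
ee_rot: [2.261, 1.564, 2.364]
force: [1.8, 0.9, 0.2]
width: 0.0702
```

```bash
cat > r.py <<'E'
from h import *
from station import arm
import sys
st=arm.get_state()
tz=float(sys.argv[1]) if len(sys.argv)>1 else .12
d,r,Rc=rem(st,K+[0,0,tz]);print("t",st["t"],"rem",d.round(2),r.round(2),"pos",np.round(st["eef_pos"],4),"F",np.round(st["force"],2),"w",round(st["width"],4));print(np.round(st["q"],2))
E
python3 r.py
```

```text
t 0.65 rem [0.09 3.67 1.64] [-0.28 -0.06 -0.08] pos [ 0.3172 -0.427   0.1839] F [1.77 0.91 0.2 ] w 0.0702
[-0.56  0.13 -0.3  -0.   -1.14 -0.9 ]
```

Call:
carry_out(
  deltas=[
    [0,0.85,0.38,-0.2,0,0],
    [0,0.85,0.38,0,0,0],
    [0,0.85,0.38,0,0,0],
    [0,0.6,0.3,0,0,0],
    [0,0,0,0,0,0],
  ],
)

```text
t: 1.15
eef_pos: [0.3614, -0.2864, 0.1843]
ee_rot: [2.04, 1.564, 2.158]
force: [1.6, -0.8, -0.4]
width: 0.0703
```

```bash
python3 r.py
python3 - <<'E'
from station import arm,cams
import cv2,pickle
s=arm.get_state();f=cams.grab_frame("wrist");pickle.dump((s,f),open("w1.pkl","wb"));cv2.imwrite("pics/w1.png",f["pixels"][...,::-1])
E
```

```text
t 1.15 rem [0.08 0.28 0.18] [-0.06 -0.05 -0.09] pos [ 0.3614 -0.2864  0.1843] F [ 1.62 -0.8  -0.38] w 0.0703
[-0.25  0.01 -0.44 -0.01 -1.13 -1.2 ]
```

View pics/w1.png

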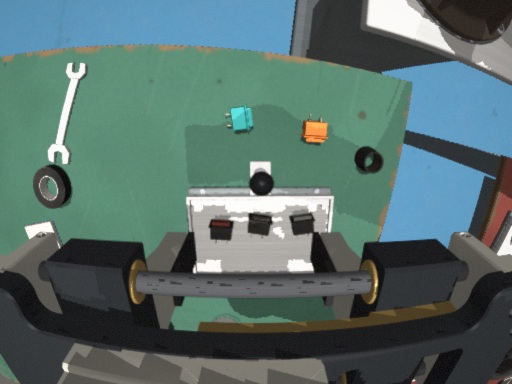

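The wrist view shows the tray with its knob at (261,183), the red, black and grey switches at (220,230), (260,224), (302,223), and the lip edge from (190,193) to (331,191). The orange and turquoise decoys are beyond the knob, clear of it.

Run:
```python
from h import *
s,f=pickle.load(open("w1.pkl","rb"))
im=f["pixels"];c=im[155:275,180:345][...,::-1];cv2.imwrite("pics/w1c.png",cv2.resize(c,(792,576),interpolation=cv2.INTER_CUBIC))
m=(im.max(2)<60).astype(np.uint8);n,l,st,ce=cv2.connectedComponentsWithStats(m[165:200,245:280]);print(st.tolist(),(ce+[245,165]).round(1).tolist())
t=pickle.load(open("top0.pkl","rb"));sc=pickle.load(open("scene0.pkl","rb"))
rw=fish(f,261,183,s["eef_pos"],s["ee_rot"])
o,d=rw;print("wrist plane",o+d*(.061-o[2])/d[2])
print(tri([rw,ray(t,285+325/6-.4,140+382/6-.4),ray(sc,338.9,237.6)]))
for u,v in[(190,193),(331,191)]:
  o,d=fish(f,u,v,s["eef_pos"],s["ee_rot"]);print(o+d*(.024-o[2])/d[2])
```

```text
[[0, 0, 35, 35, 810], [5, 7, 24, 23, 415]] [[262.4, 181.4], [261.2, 183.2]]
wrist plane [ 0.36632414 -0.27500615  0.061     ]
(array([ 0.36674766, -0.27453834,  0.061694  ]), [np.float64(0.0007776643782663764), np.float64(0.0007055428093587715), np.float64(0.0006475892654282196)])
[ 0.39997281 -0.36067209  0.024     ]
[ 0.3763483 -0.1814428  0.024    ]
```

View pics/w1c.png

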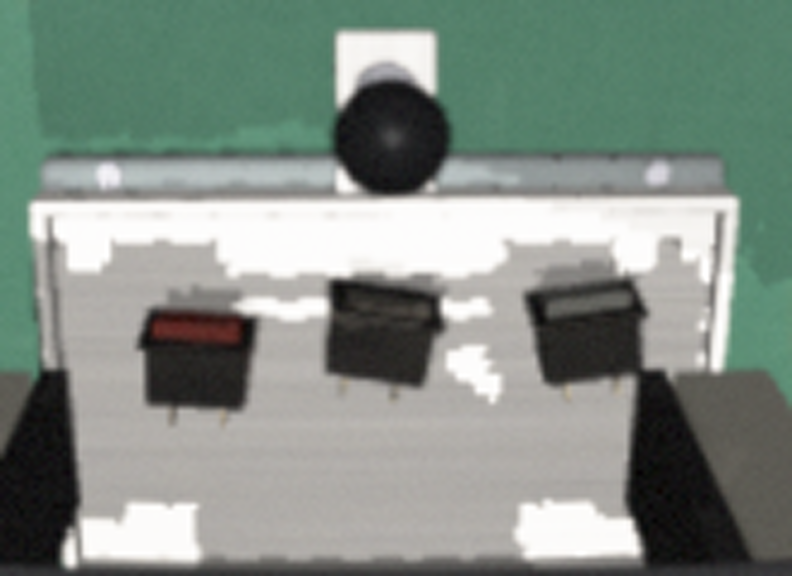

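The red, black and grey switches are confirmed. Three views agree on the knob to within 1 mm: (0.3668,-0.2745,0.0615). Tray yaw is about 7.3°. Now I'll descend.

```bash
sed -i 's/radians(7.0)/radians(7.3)/; s/K=np.array(\[.3673,-.2742,.061\])/K=np.array([.3668,-.2745,.061])/' h.py; python3 r.py -0.019
```

```text
t 1.2 rem [3.56 0.28 0.19] [-0.13 -0.05 -0.09] pos [ 0.3612 -0.2873  0.1843] F [-0.45  0.14 -0.19] w 0.0704
[-0.25  0.01 -0.44 -0.   -1.13 -1.2 ]
```

Call:
carry_out(
  deltas=[
    [0.3,0.3,0.2,-0.1,0,0],
    [0.7,0,0,0,0,0],
    [0.8,0,0,0,0,0],
    [0.6,0,0,0,0,0],
    [0,0,0,0,0,0],
  ],
)

```text
t: 1.7
eef_pos: [0.3679, -0.2765, 0.0865]
ee_rot: [1.735, 1.567, 1.859]
force: [0.3, 0.2, 0.4]
width: 0.0698
```

```bash
python3 r.py -0.019
```

```text
t 1.7 rem [ 1.11  0.05 -0.02] [-0.04 -0.01 -0.06] pos [ 0.3679 -0.2765  0.0865] F [0.32 0.24 0.45] w 0.0698
[-0.22  0.1  -0.58 -0.   -0.89 -1.22]
```

Call:
carry_out(
  deltas=[
    [0.55,0.05,0,0,0,0],
    [0.45,0,0,0,0,0],
    [0.1,0,0,0,0,0],
    [0,0,0,0,0,0],
  ],
)

```text
t: 2.1
eef_pos: [0.3691, -0.2777, 0.0446]
ee_rot: [1.36, 1.569, 1.483]
force: [0.7, 0.4, 0.4]
width: 0.0705
```

```bash
python3 r.py -0.019;  python3 - <<'E'
from station import arm,cams
import cv2
for n in("wrist","scene"):
  f=cams.grab_frame(n);cv2.imwrite(f"pics/{n}2.png",f["pixels"][...,::-1])
E
```

```text
t 2.1 rem [ 0.06  0.09 -0.05] [-0.06  0.01 -0.03] pos [ 0.3691 -0.2777  0.0446] F [0.65 0.39 0.4 ] w 0.0705
[-0.22  0.16 -0.64 -0.   -0.77 -1.23]
```

View pics/wrist2.png

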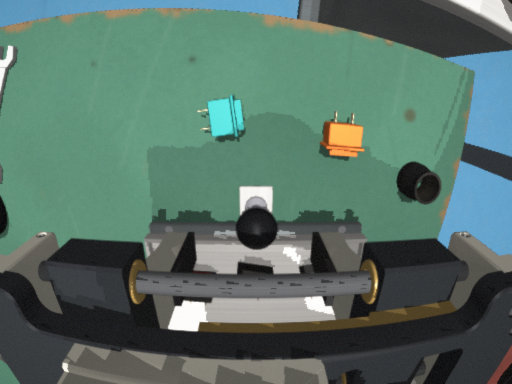

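View pics/scene2.png

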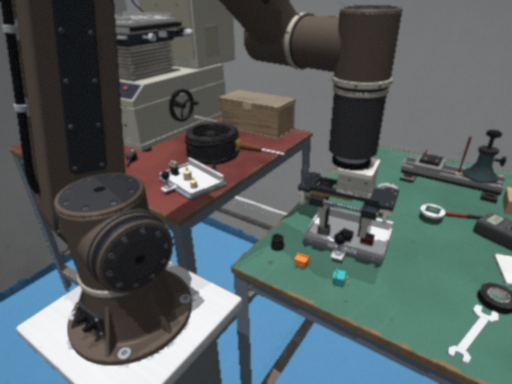

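The wrist view shows the knob at (257,228), between the fingers. I'll correct the last 3 mm and close.

Call:
carry_out(
  deltas=[
    [0.06,0.1,-0.05,-0.06,0,0],
    [0,0,0,0,0,0],
  ],
)

```text
t: 2.4
eef_pos: [0.3681, -0.2742, 0.0443]
ee_rot: [0.084, 1.566, 0.212]
force: [0.1, 0.6, 0.7]
width: 0.0703
```

Call:
carry_out(
  deltas=[
    [0,0,0,0,0,0],
    [0,0,0,0,0,0],
    [0,0,0,0,0,0],
    [0,0,0,0,0,0],
    [0,0,0,0,0,0],
  ],
  hand=1,
  newtons=25,
)

```text
t: 2.9
eef_pos: [0.3689, -0.2742, 0.0457]
ee_rot: [-0.094, 1.564, 0.034]
force: [0.3, 0.9, 0.6]
width: 0.0357
```

```bash
python3 r.py -0.019
python3 - <<'E'
from h import *
for a in np.arange(0,.61,.05):
  p=knob(a)-K;print(round(a,2),"fwd %.1f up %.1f mm"%(p@ux*1e3,p[2]*1e3))
E
```

```text
t 2.9 rem [ 0.09 -0.   -0.05] [0.02 0.1  0.01] pos [ 0.3689 -0.2742  0.0457] F [0.33 0.88 0.63] w 0.0357
[-0.21  0.15 -0.64 -0.   -0.77 -1.23]
0.0 fwd 0.0 up 0.0 mm
0.05 fwd 2.4 up 7.4 mm
0.1 fwd 5.2 up 14.8 mm
0.15 fwd 8.4 up 21.9 mm
0.2 fwd 11.9 up 28.9 mm
0.25 fwd 15.8 up 35.7 mm
0.3 fwd 20.0 up 42.3 mm
0.35 fwd 24.5 up 48.7 mm
0.4 fwd 29.4 up 54.9 mm
0.45 fwd 34.5 up 60.8 mm
0.5 fwd 39.9 up 66.4 mm
0.55 fwd 45.6 up 71.8 mm
0.6 fwd 51.6 up 76.8 mm
```

Call:
carry_out(
  deltas=[
    [0.1,0,-0.05,0,0,0],
    [0,0,0,0,0,0],
    [0,0,0,0,0,0],
    [0,0,0,0,0,0],
  ],
)

```text
t: 3.3
eef_pos: [0.3665, -0.2744, 0.041]
ee_rot: [-0.054, 1.565, 0.074]
force: [-0.4, -0.5, 0.5]
width: 0.0042
```

```bash
python3 r.py -0.019
```

```text
t 3.3 rem [-0.03 -0.    0.01] [0.01 0.09 0.  ] pos [ 0.3665 -0.2744  0.041 ] F [-0.41 -0.49  0.46] w 0.0042
[-0.21  0.16 -0.65 -0.   -0.75 -1.23]
```

The opening is 4 mm, so the pads missed the ball. I'll take a look.

Run:
```python
from station import arm,cams
import cv2,pickle
for n in("wrist","scene","top"):
  s=arm.get_state();f=cams.grab_frame(n);pickle.dump((s,f),open(n+"3.pkl","wb"));cv2.imwrite(f"pics/{n}3.png",f["pixels"][...,::-1])
  if n=="scene":cv2.imwrite("pics/scene3c.png",cv2.resize(f["pixels"][180:290,280:420][...,::-1],(763,600),interpolation=cv2.INTER_CUBIC))
  if n=="wrist":cv2.imwrite("pics/wrist3c.png",cv2.resize(f["pixels"][170:320,150:350][...,::-1],(800,600),interpolation=cv2.INTER_CUBIC))
```

```text
(no output)
```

View pics/scene3c.png

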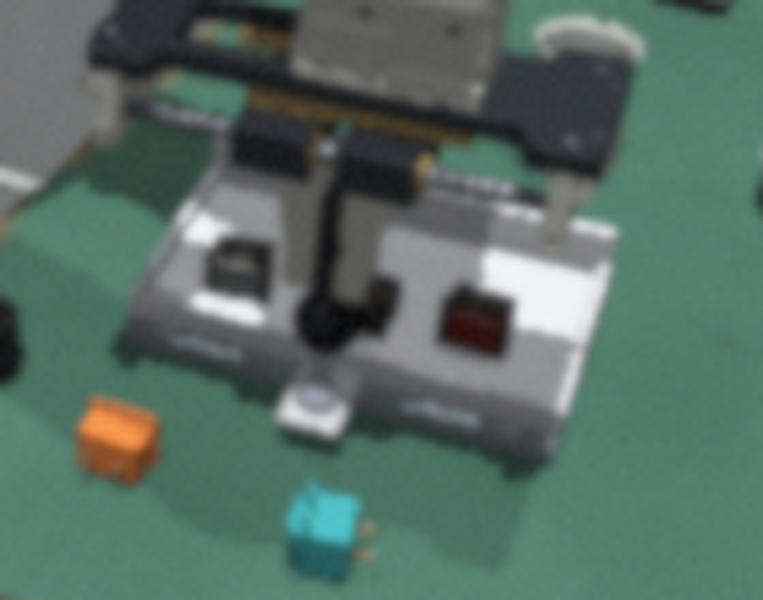

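View pics/wrist3c.png

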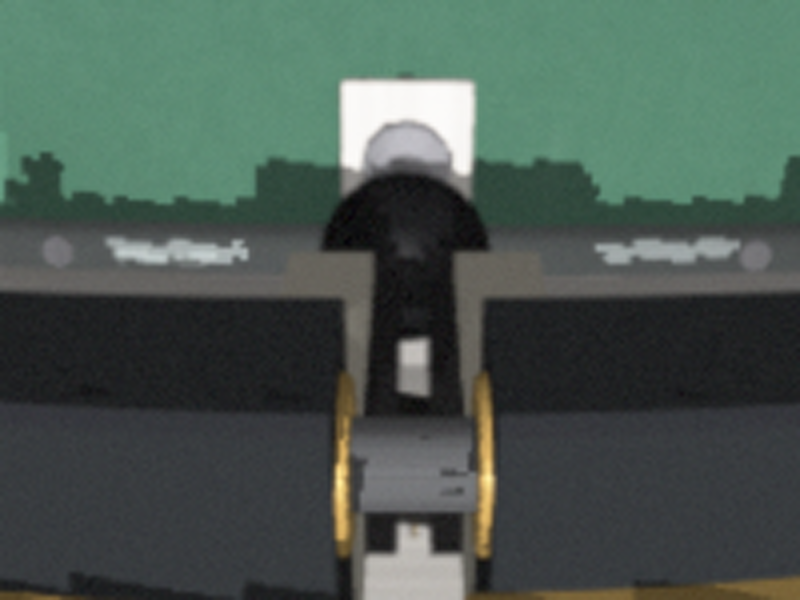

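Run:
```python
from h import *
def proj(f,p):
    T=np.array(f["T"]);c=T[:3,:3].T@(p-T[:3,3]);return f["cx"]+f["fx"]*c[0]/-c[2],f["cy"]-f["fy"]*c[1]/-c[2]
s,f=pickle.load(open("scene3.pkl","rb"));tc=np.array(s["eef_pos"])
cr=lambda u:((u[0]-280)*5.45,(u[1]-180)*5.4545)
for n,p in [("tcp",tc),("grasp",tc+[0,0,.019]),("K",K),("65up",tc+[0,0,.066])]: print(n,np.round(cr(proj(f,p))))
Rc=R.from_euler("xyz",s["ee_rot"]).as_matrix();print(Rc.round(3))
for k in ("wrist3","scene3"):
  print(pickle.load(open(k+".pkl","rb"))[0]["width"])
```

```text
tcp [317. 355.]
grasp [322. 318.]
K [322. 316.]
65up [333. 224.]
[[ 0.006 -0.128  0.992]
 [ 0.     0.992  0.128]
 [-1.    -0.     0.006]]
0.004226293077322961
0.0020266593976790634
```

View pics/top3.png

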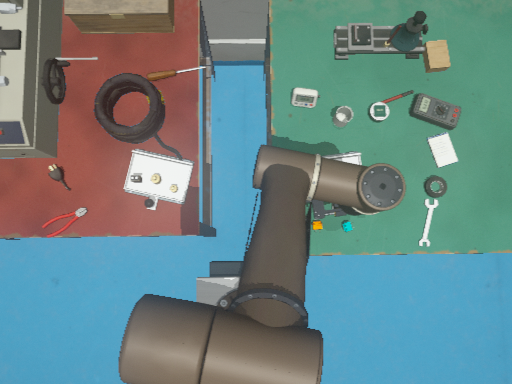

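Run:
```python
import cv2,numpy as np
a=cv2.imread("pics/wrist0.png")[210:330,130:350]
b=cv2.imread("pics/scene2.png")[180:280,290:410]
for n,i in(("w0c",a),("s2c",b)):
  i=np.clip(255*(i/255.)**.5,0,255).astype(np.uint8)
  cv2.imwrite(f"pics/{n}.png",cv2.resize(i,(720,int(720*i.shape[0]/i.shape[1])),interpolation=cv2.INTER_CUBIC))
```

```text
(no output)
```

View pics/w0c.png

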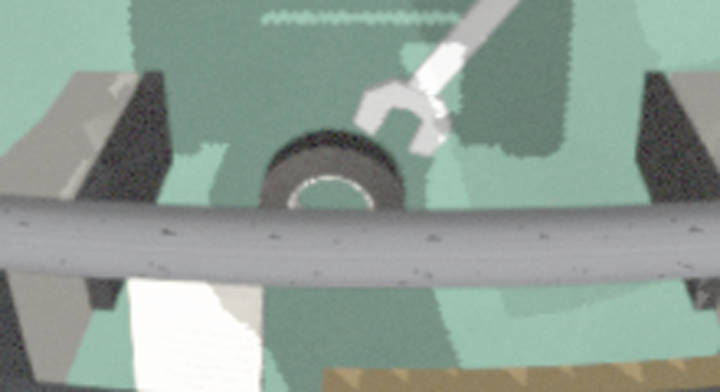

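View pics/s2c.png

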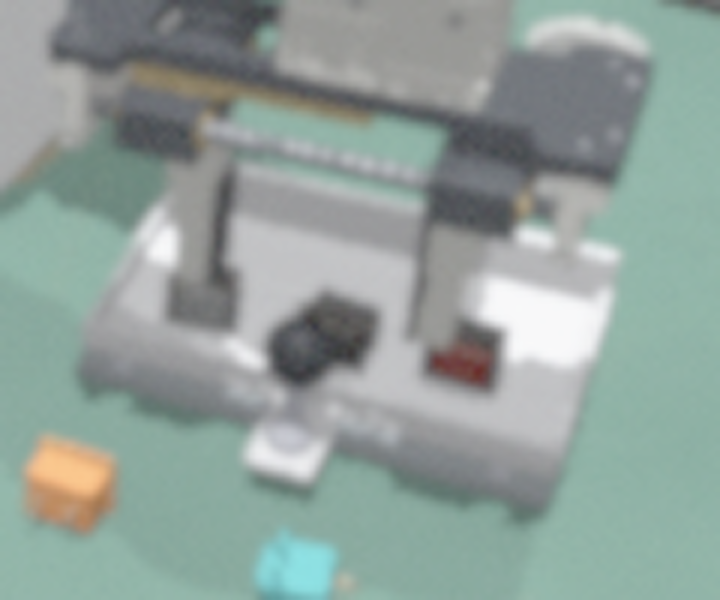

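Run:
```python
from h import *
f=pickle.load(open("wrist0.pkl","rb"))
for u,v,y in[(179.8,232,-.044),(182.6,257.4,-.044),(327.2,232,.044),(325,257.4,.044)]:
    o,d=fish(f,u,v,[0,0,0],[0,0,0]);print((o+d*(y-o[1])/d[1]).round(4))
s,f=pickle.load(open("scene3.pkl","rb"));tc=np.array(s["eef_pos"])
from numpy.linalg import norm
f2=f
for u,v in [(280+328/5.45,180+290/5.4545)]:
    o,d=ray(f,u,v);
    for h in(.041,.06,.08): print(h,o+d*(h-o[2])/d[2]-tc)
s2=arm=None
f=pickle.load(open("scene3.pkl","rb"))[1]
# scene2: right finger tip bottom inner corner crop (412,340), left inner (215?,290)
for n,(x,y) in(("R",(412,340)),("L",(232,265))):
    o,d=ray(f,290+x/6,180+y/6)
    for h in(.045,.06,.07,.08,.09):
        p=o+d*(h-o[2])/d[2]-np.array([.3691,-.2777,.0446]);print(n,h,"tray fwd",(p@ux).round(4),"lat",(p@uy).round(4))
```

```text
[-0.034 -0.044 -0.007]
[-0.0341 -0.044   0.011 ]
[-0.043   0.044  -0.0113]
[-0.0444  0.044   0.0049]
0.041 [ 4.47465182e-02  1.38985141e-02 -1.95917811e-05]
0.06 [0.01958071 0.0054516  0.01898041]
0.08 [-0.00690962 -0.00343988  0.03898041]
R 0.045 tray fwd 0.0438 lat -0.0317
R 0.06 tray fwd 0.0231 lat -0.0345
R 0.07 tray fwd 0.0093 lat -0.0364
R 0.08 tray fwd -0.0046 lat -0.0383
R 0.09 tray fwd -0.0184 lat -0.0402
L 0.045 tray fwd 0.0627 lat 0.0458
L 0.06 tray fwd 0.0414 lat 0.0407
L 0.07 tray fwd 0.0273 lat 0.0372
L 0.08 tray fwd 0.0131 lat 0.0338
L 0.09 tray fwd -0.0011 lat 0.0304
```

Geometry from the wrist and scene views puts the real fingertips about 37 mm short of the reported TCP, centred sideways. They closed just above the ball (about 0.078 m against its top at 0.075 m), so nothing was touched. I'll reopen and go 36 mm lower.

Call:
carry_out(
  deltas=[
    [-0.05,0,0,0,0,0],
    [0,0,0,0,0,0],
    [0,0,0,0,0,0],
    [0,0,0,0,0,0],
    [0,0,0,0,0,0],
  ],
  hand=0.2,
)

```text
t: 3.95
eef_pos: [0.3669, -0.2745, 0.0435]
ee_rot: [-0.1, 1.564, 0.028]
force: [0.1, 0.4, 0.1]
width: 0.0354
```

```bash
python3 r.py -0.056
```

```text
t 3.95 rem [ 0.96  0.   -0.01] [0.02 0.1  0.01] pos [ 0.3669 -0.2745  0.0435] F [0.09 0.4  0.11] w 0.0354
[-0.21  0.15 -0.65 -0.   -0.76 -1.23]
```

Call:
carry_out(
  deltas=[
    [0,0,0,0,0.1,0],
    [0,0,0,0,0,0],
    [0,0,0,0,0,0],
    [0,0,0,0,0,0],
  ],
)

```text
t: 4.35
eef_pos: [0.3669, -0.2745, 0.0435]
ee_rot: [-2.509, 1.57, -2.38]
force: [0.4, 0.8, 1.0]
width: 0.0665
```

Call:
carry_out(
  deltas=[
    [0.3,0,0,0,0,0],
    [0.3,0,0,0,0,0],
    [0.2,0,0,0,0,0],
    [0,0,0,0,0,0],
  ],
)

```text
t: 4.75
eef_pos: [0.3675, -0.2747, 0.0109]
ee_rot: [-1.211, 1.569, -1.082]
force: [-0.6, -0.0, 0.1]
width: 0.0703
```

```bash
python3 r.py -0.056;python3 - <<'E'
from station import arm,cams
import cv2,numpy as np
for n in("wrist","scene"):
  f=cams.grab_frame(n);i=f["pixels"][...,::-1]
  i=i[180:290,280:420] if n=="scene" else i[170:320,150:350]
  i=np.clip(255*(i/255.)**.6,0,255).astype(np.uint8)
  cv2.imwrite(f"pics/{n}4.png",cv2.resize(i,(720,int(720*i.shape[0]/i.shape[1])),interpolation=cv2.INTER_CUBIC))
E
```

```text
t 4.75 rem [ 0.15  0.01 -0.02] [0.02 0.01 0.02] pos [ 0.3675 -0.2747  0.0109] F [-0.6  -0.02  0.09] w 0.0703
[-0.21  0.21 -0.68  0.   -0.68 -1.23]
```

View pics/scene4.png

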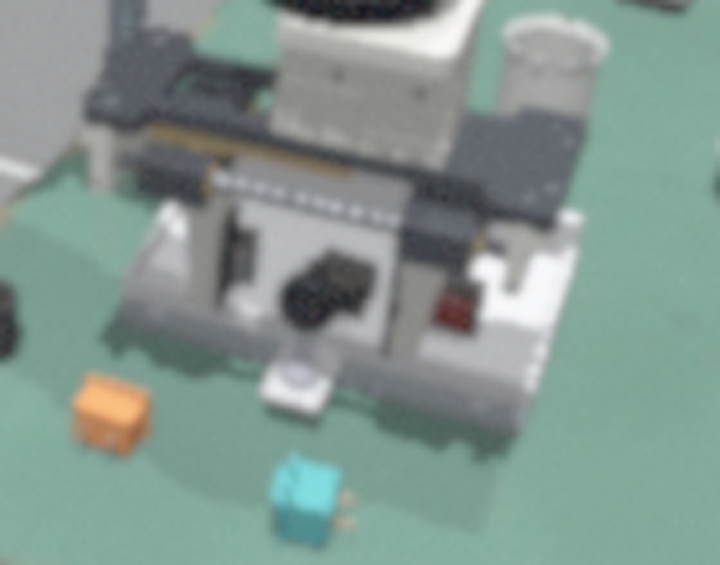

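View pics/wrist4.png

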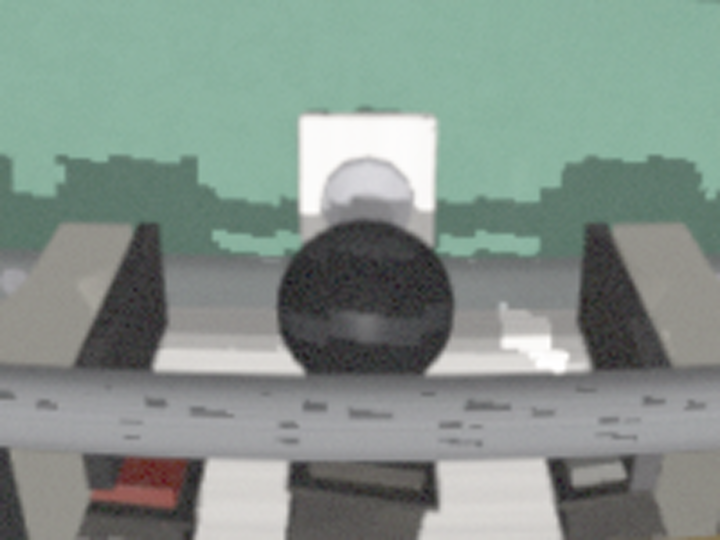

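The scene and wrist views show the ball at wrist crop (366,308), centred between the pads. I'll go 6 mm lower and close.

Call:
carry_out(
  deltas=[
    [0.16,0,0,0,0,0],
    [0,0,0,0,0,0],
  ],
)

```text
t: 5.05
eef_pos: [0.3689, -0.2751, 0.0057]
ee_rot: [-0.674, 1.567, -0.545]
force: [-0.3, -0.3, -0.6]
width: 0.07
```

Call:
carry_out(
  deltas=[
    [0,0,0,0,0,0],
    [0,0,0,0,0,0],
    [0,0,0,0,0,0],
    [0,0,0,0,0,0],
    [0,0,0,0,0,0],
  ],
  hand=1,
  newtons=25,
)

```text
t: 5.55
eef_pos: [0.3695, -0.2753, 0.0064]
ee_rot: [-0.613, 1.565, -0.483]
force: [-0.6, 0.6, 0.4]
width: 0.0359
```

Call:
carry_out(
  deltas=[
    [0,0,0,0,0,0],
    [0,0,0,0,0,0],
    [0,0,0,0,0,0],
  ],
)

```text
t: 5.85
eef_pos: [0.3696, -0.2757, 0.0065]
ee_rot: [-0.666, 1.565, -0.536]
force: [0.6, -0.3, -1.8]
width: 0.0265
```

```bash
python3 r.py -0.056
```

```text
t 5.85 rem [ 0.04  0.04 -0.07] [0.03 0.07 0.05] pos [ 0.3696 -0.2757  0.0065] F [ 0.57 -0.32 -1.78] w 0.0265
[-0.21  0.22 -0.69  0.   -0.66 -1.23]
```

The ball is gripped at 26.5 mm. Now I'll lift along the arc (up is −x, forward is +z).

Call:
carry_out(
  deltas=[
    [-0.18,0,0.06,0,0,0],
    [-0.18,0,0.07,0,0,0],
    [-0.18,0,0.08,0,0,0],
    [-0.17,0,0.09,0,0,0],
  ],
)

```text
t: 6.25
eef_pos: [0.382, -0.2741, 0.0366]
ee_rot: [-0.753, 1.566, -0.624]
force: [0.6, -3.2, -3.9]
width: 0.027
```

```bash
cat > th.py <<'E'
from h import *
from station import arm
st=arm.get_state();p0=np.array([.3696,-.2757,.0065]);d=np.array(st["eef_pos"])-p0
print("t",st["t"],"fwd %.1f lat %.1f up %.1f"%tuple(1e3*np.array([d@ux,d@uy,d[2]])),"w",st["width"],"F",np.round(st["force"],1),"q",np.round(st["q"],2))
g=np.arange(0,.7,.005);e=[knob(a)-K for a in g];up=np.array([x[2] for x in e]);fw=np.array([x@ux for x in e])
th=np.interp(d[2],up,g);print("theta from up",round(th,3),"expected fwd %.1f"%(1e3*np.interp(th,g,fw)))
_,r,_=rem(st,K);print("turn",r.round(2))
E
python3 th.py
```

```text
t 6.25 fwd 12.5 lat -0.0 up 30.1 w 0.027006723514285905 F [ 0.6 -3.2 -3.9] q [-0.2   0.18 -0.63  0.   -0.75 -1.24]
theta from up 0.209 expected fwd 12.6
turn [0.03 0.05 0.05]
```

Call:
carry_out(
  deltas=[
    [-0.1,0,0.06,0,0,0],
    [-0.1,0,0.06,0,0,0],
    [-0.1,0,0.065,0,0,0],
    [-0.1,0,0.07,0,0,0],
    [0,0,0,0,0,0],
  ],
)

```text
t: 6.75
eef_pos: [0.394, -0.2727, 0.0554]
ee_rot: [-0.661, 1.564, -0.531]
force: [0.3, -2.8, -2.2]
width: 0.0265
```

```bash
python3 th.py
python3 - <<'E'
from station import cams
import cv2,numpy as np
f=cams.grab_frame("wrist");i=np.clip(255*(f["pixels"][...,::-1]/255.)**.6,0,255).astype(np.uint8);cv2.imwrite("pics/w5.png",i)
f=cams.grab_frame("scene");i=f["pixels"][...,::-1][160:290,270:430];cv2.imwrite("pics/s5.png",cv2.resize(i,(720,585),interpolation=cv2.INTER_CUBIC))
E
```

```text
t 6.75 fwd 24.5 lat -0.1 up 48.9 w 0.026525559968656947 F [ 0.3 -2.8 -2.2] q [-0.19  0.17 -0.6   0.   -0.8  -1.25]
theta from up 0.351 expected fwd 24.6
turn [0.03 0.08 0.06]
```

View pics/w5.png

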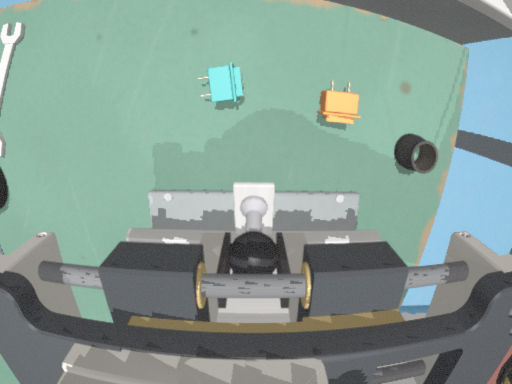

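View pics/s5.png

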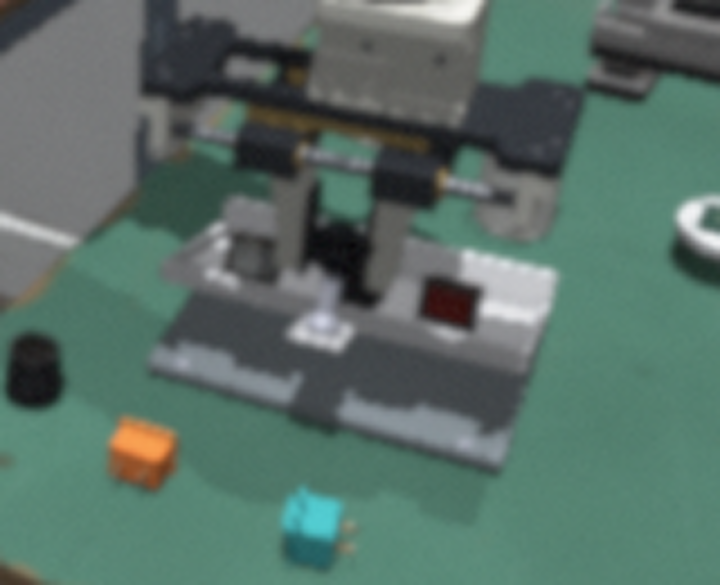

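Call:
carry_out(
  deltas=[
    [-0.06,0,0.05,0,0,0],
    [-0.05,0,0.05,0,0,0],
    [0,0,0,0,0,0],
    [-0.05,0,0.05,0,0,0],
    [0,0,0,0,0,0],
  ],
)

```text
t: 7.35
eef_pos: [0.3983, -0.2721, 0.0612]
ee_rot: [-1.024, 1.566, -0.895]
force: [0.8, -2.7, -2.5]
width: 0.0264
```

Call:
carry_out(
  deltas=[
    [0,0,0,0,0,0],
    [0,0,0,0,0,0],
    [0,0,0,0,0,0],
    [0,0,0,0,0,0],
    [0,0,0,0,0,0],
  ],
)

```text
t: 7.85
eef_pos: [0.3983, -0.2721, 0.0611]
ee_rot: [-1.013, 1.566, -0.884]
force: [0.2, -3.4, -1.7]
width: 0.0266
```

```bash
python3 th.py
python3 - <<'E'
from station import cams
import cv2,numpy as np
f=cams.grab_frame("scene");i=f["pixels"][...,::-1][160:290,270:430];cv2.imwrite("pics/s6.png",cv2.resize(i,(720,585),interpolation=cv2.INTER_CUBIC))
E
```

```text
t 7.85 fwd 28.9 lat -0.1 up 54.6 w 0.026585759675622222 F [ 0.2 -3.4 -1.7] q [-0.19  0.17 -0.58  0.   -0.82 -1.26]
theta from up 0.398 expected fwd 29.2
turn [0.03 0.03 0.05]
```

View pics/s6.png

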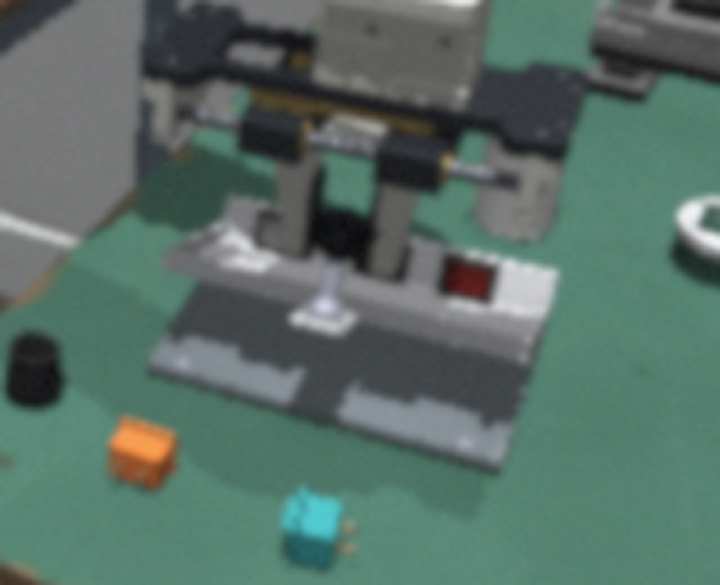

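The red switch has moved from (450,303) to (468,280), up against the fence. I'll tip a little further so they square up, and hold.

Call:
carry_out(
  deltas=[
    [-0.08,0,0.07,0,0,0],
    [-0.08,0,0.075,0,0,0],
    [-0.08,0,0.08,0,0,0],
    [-0.08,0,0.085,0,0,0],
    [0,0,0,0,0,0],
  ],
)

```text
t: 8.4
eef_pos: [0.411, -0.2706, 0.0749]
ee_rot: [-1.201, 1.567, -1.072]
force: [-0.1, -3.2, -1.7]
width: 0.0267
```

Call:
carry_out(
  deltas=[
    [0,0,0,0,0,0],
    [0,0,0,0,0,0],
    [0,0,0,0,0,0],
    [0,0,0,0,0,0],
    [0,0,0,0,0,0],
  ],
)

```text
t: 8.9
eef_pos: [0.4109, -0.2706, 0.0748]
ee_rot: [-1.195, 1.567, -1.066]
force: [-0.9, -3.7, -1.2]
width: 0.0263
```

Call:
carry_out(
  deltas=[
    [0,0,0,0,0,0],
    [0,0,0,0,0,0],
    [0,0,0,0,0,0],
    [0,0,0,0,0,0],
    [0,0,0,0,0,0],
  ],
)

```text
t: 9.4
eef_pos: [0.4109, -0.2706, 0.0747]
ee_rot: [-1.208, 1.567, -1.079]
force: [-0.2, -4.5, -1.3]
width: 0.0267
```

```bash
python3 th.py
python3 - <<'E'
from station import cams
import cv2,numpy as np
f=cams.grab_frame("scene");i=f["pixels"][...,::-1][160:290,270:430];cv2.imwrite("pics/s7.png",cv2.resize(i,(720,585),interpolation=cv2.INTER_CUBIC))
f=cams.grab_frame("top");i=f["pixels"][...,::-1][130:230,285:405];cv2.imwrite("pics/t7.png",cv2.resize(i,(720,600),interpolation=cv2.INTER_CUBIC))
E
```

```text
t 9.4 fwd 41.6 lat -0.2 up 68.2 w 0.026736676513134806 F [-0.2 -4.5 -1.3] q [-0.18  0.17 -0.54  0.   -0.86 -1.27]
theta from up 0.517 expected fwd 41.8
turn [0.03 0.02 0.06]
```

View pics/s7.png

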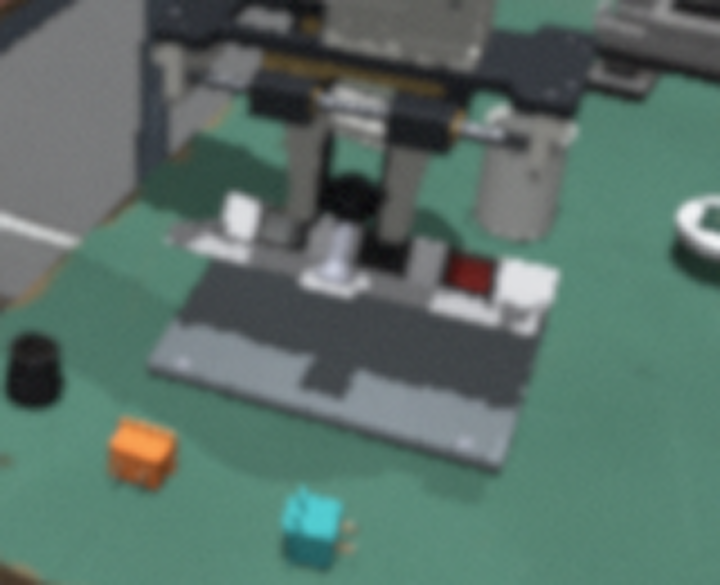

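View pics/t7.png

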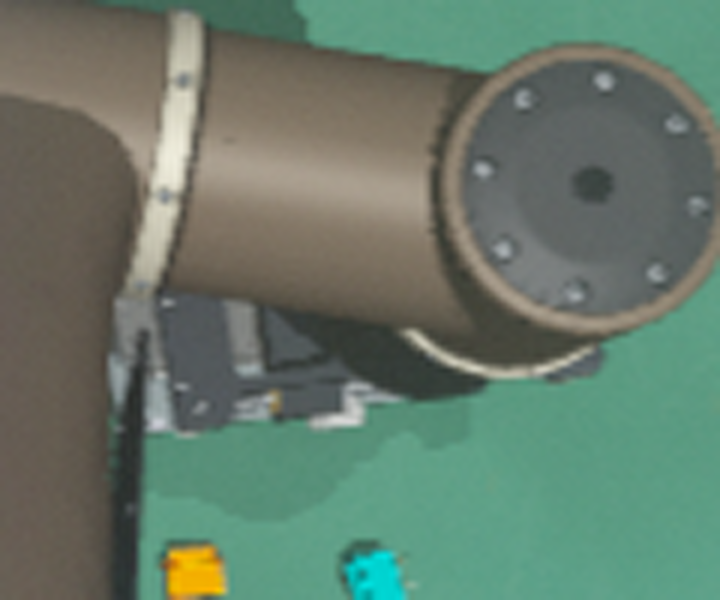

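Call:
carry_out(
  deltas=[
    [0.12,0,-0.12,0,0,0],
    [0.14,0,-0.13,0,0,0],
    [0.15,0,-0.12,0,0,0],
    [0.15,0,-0.11,0,0,0],
    [0.15,0,-0.1,0,0,0],
  ],
)

```text
t: 10.0
eef_pos: [0.3867, -0.2736, 0.0445]
ee_rot: [-0.86, 1.566, -0.73]
force: [-0.4, -1.5, -1.3]
width: 0.0265
```

```bash
python3 th.py
```

```text
t 10.0 fwd 17.2 lat -0.1 up 38.0 w 0.02652796920211623 F [-0.4 -1.5 -1.3] q [-0.2   0.18 -0.62  0.   -0.77 -1.25]
theta from up 0.267 expected fwd 17.2
turn [0.03 0.05 0.06]
```

Call:
carry_out(
  deltas=[
    [0.16,0,-0.09,0,0,0],
    [0.17,0,-0.085,0,0,0],
    [0.17,0,-0.08,0,0,0],
    [0.16,0,-0.065,0,0,0],
    [0.1,0,-0.035,0,0,0],
  ],
)

```text
t: 10.5
eef_pos: [0.371, -0.2755, 0.0107]
ee_rot: [-0.825, 1.566, -0.697]
force: [-1.2, -2.4, -1.2]
width: 0.0263
```

```bash
python3 th.py
```

```text
t 10.5 fwd 1.4 lat 0.0 up 4.2 w 0.02632555876936627 F [-1.2 -2.4 -1.2] q [-0.21  0.21 -0.68  0.   -0.67 -1.24]
theta from up 0.028 expected fwd 1.3
turn [0.02 0.05 0.05]
```

Call:
carry_out(
  deltas=[
    [0.04,0,-0.015,0,0,0],
    [0.04,0,-0.015,0,0,0],
    [0.03,0,0,0,0,0],
    [0.02,0,0,0,0,0],
    [0,0,0,0,0,0],
  ],
)

```text
t: 11.0
eef_pos: [0.3699, -0.2756, 0.007]
ee_rot: [-0.961, 1.566, -0.831]
force: [-0.4, -1.7, -0.4]
width: 0.0259
```

```bash
python3 th.py
```

```text
t 11.0 fwd 0.3 lat 0.0 up 0.5 w 0.025895635519594843 F [-0.4 -1.7 -0.4] q [-0.21  0.22 -0.69  0.   -0.66 -1.24]
theta from up 0.003 expected fwd 0.1
turn [0.04 0.04 0.05]
```

Call:
carry_out(
  deltas=[
    [0.04,0,0,0,0,0],
    [0.04,0,0,0,0,0],
    [0,0,0,0,0,0],
  ],
)

```text
t: 11.3
eef_pos: [0.3699, -0.2757, 0.0068]
ee_rot: [-1.011, 1.565, -0.88]
force: [-0.6, -1.7, -1.4]
width: 0.0265
```

```bash
python3 th.py
python3 - <<'E'
from station import cams
import cv2,numpy as np
f=cams.grab_frame("scene");i=f["pixels"][...,::-1][160:290,270:430];cv2.imwrite("pics/s8.png",cv2.resize(i,(720,585),interpolation=cv2.INTER_CUBIC))
E
```

```text
t 11.3 fwd 0.3 lat -0.0 up 0.3 w 0.026538136219389358 F [-0.6 -1.7 -1.4] q [-0.21  0.22 -0.69  0.01 -0.66 -1.24]
theta from up 0.002 expected fwd 0.1
turn [0.06 0.04 0.07]
```

View pics/s8.png

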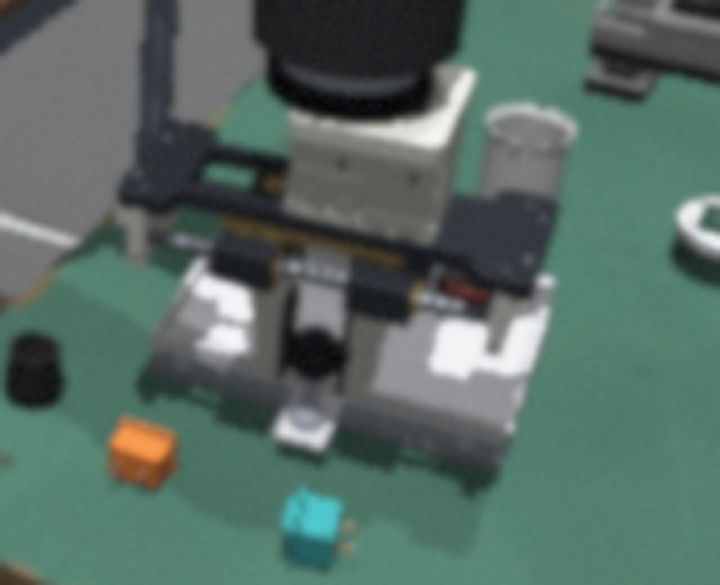

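The tray is back on its stop: further down commands give no motion. I'll release.

Call:
carry_out(
  deltas=[
    [0,0,0,0,0,0],
    [0,0,0,0,0,0],
    [0,0,0,0,0,0],
    [0,0,0,0,0,0],
    [0,0,0,0,0,0],
  ],
  hand=0.2,
)

```text
t: 11.85
eef_pos: [0.3706, -0.2753, 0.006]
ee_rot: [-0.866, 1.565, -0.735]
force: [1.1, 0.3, -0.3]
width: 0.0609
```

Call:
carry_out(
  deltas=[
    [0,0,0,0,0,0],
    [0,0,0,0,0,0],
    [0,0,0,0,0,0],
  ],
)

```text
t: 12.15
eef_pos: [0.3706, -0.2753, 0.0058]
ee_rot: [-0.89, 1.566, -0.758]
force: [-0.6, 0.5, 0.4]
width: 0.0698
```

```bash
python3 th.py
```

```text
t 12.15 fwd 1.0 lat 0.3 up -0.7 w 0.0697798761249526 F [-0.6  0.5  0.4] q [-0.21  0.22 -0.69  0.   -0.66 -1.24]
theta from up 0.0 expected fwd 0.0
turn [0.05 0.05 0.06]
```

Now straight up.

Call:
carry_out(
  deltas=[
    [-0.4,0,0,0,0,0],
    [-0.7,0,0,0,0,0],
    [-0.8,0,0,0,0,0],
    [-0.8,0,0,0,0,0],
    [-0.8,0,0,0,0,0],
  ],
)

```text
t: 12.65
eef_pos: [0.3661, -0.2736, 0.146]
ee_rot: [3.054, 1.564, -3.099]
force: [1.0, -0.2, -0.2]
width: 0.0701
```

Call:
carry_out(
  deltas=[
    [-0.6,0,0,0,0,0],
    [-0.3,-0.8,-0.5,0,0,0],
    [0,-0.8,-0.5,0,0,0],
    [0,-0.6,-0.4,0,0,0],
    [0,0,0,0,0,0],
  ],
)

```text
t: 13.15
eef_pos: [0.3247, -0.3718, 0.1908]
ee_rot: [-1.042, 1.564, -0.906]
force: [0.6, -0.2, 0.7]
width: 0.0698
```

```bash
python3 r.py
python3 - <<'E'
from station import arm,cams
import cv2,numpy as np,pickle
for n in("wrist","scene","top"):
  s=arm.get_state();f=cams.grab_frame(n);pickle.dump((s,f),open(n+"9.pkl","wb"));cv2.imwrite(f"pics/{n}9.png",f["pixels"][...,::-1])
i=cv2.imread("pics/scene9.png")[160:290,270:430];cv2.imwrite("pics/s9c.png",cv2.resize(i,(720,585),interpolation=cv2.INTER_CUBIC))
E
```

```text
t 13.15 rem [0.24 2.27 1.37] [0.12 0.05 0.09] pos [ 0.3247 -0.3718  0.1908] F [ 0.55 -0.17  0.69] w 0.0698
[-0.45  0.05 -0.38  0.   -1.13 -0.99]
```

View pics/wrist9.png

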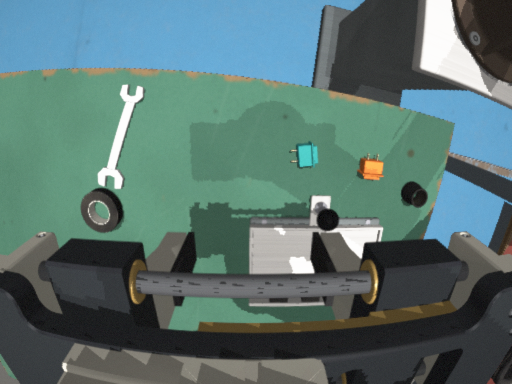

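View pics/s9c.png

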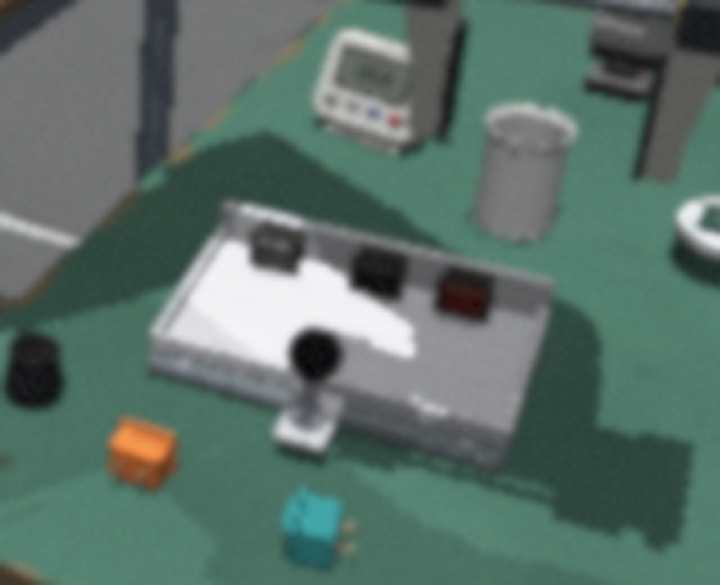

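View pics/top9.png

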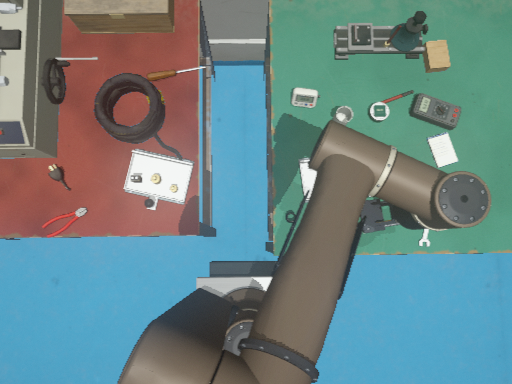

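The scene view shows all three in a row at the fence, at crop (278,247), (378,270), (465,293), with the tray flat and released. I'll do a close overhead check with the wrist camera.

Call:
carry_out(
  deltas=[
    [0,0.5,0.8,0,0,0],
    [0,0.5,0.9,0,0,0],
    [0,0.5,0.9,0,0,0],
    [0,0.4,0.9,0,0,0],
    [0,0.4,0.9,0,0,0],
  ],
)

```text
t: 13.8
eef_pos: [0.4899, -0.2479, 0.1909]
ee_rot: [-0.879, 1.564, -0.744]
force: [0.2, -0.7, 1.4]
width: 0.07
```

Call:
carry_out(
  deltas=[
    [0,0,0.8,0,0,0],
    [0,0,0.3,0,0,0],
    [0,0,0,0,0,0],
    [0,0,0,0,0,0],
  ],
)

```text
t: 14.2
eef_pos: [0.5386, -0.2338, 0.1895]
ee_rot: [-1.057, 1.566, -0.912]
force: [-0.2, 0.1, -0.9]
width: 0.0704
```

```bash
python3 r.py
python3 - <<'E'
from station import arm,cams
import cv2,numpy as np,pickle
s=arm.get_state();f=cams.grab_frame("wrist");pickle.dump((s,f),open("wrist10.pkl","wb"));cv2.imwrite("pics/wrist10.png",f["pixels"][...,::-1])
i=cv2.imread("pics/wrist10.png")[110:240,160:340];i=np.clip(255*(i/255.)**.6,0,255).astype(np.uint8);cv2.imwrite("pics/w10c.png",cv2.resize(i,(792,572),interpolation=cv2.INTER_CUBIC))
E
```

```text
t 14.2 rem [ 0.21 -0.38 -4.4 ] [0.26 0.03 0.05] pos [ 0.5386 -0.2338  0.1895] F [-0.2   0.06 -0.88] w 0.0704
[-0.07  0.21 -0.19  0.   -1.16 -1.35]
```

View pics/wrist10.png

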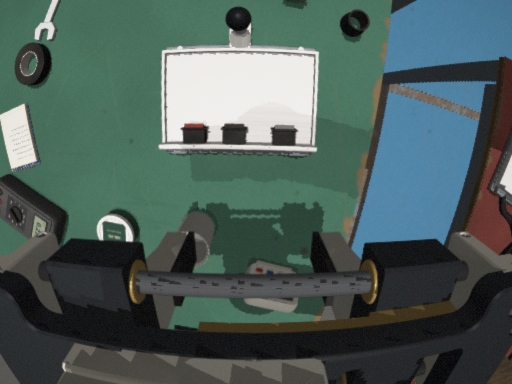

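View pics/w10c.png

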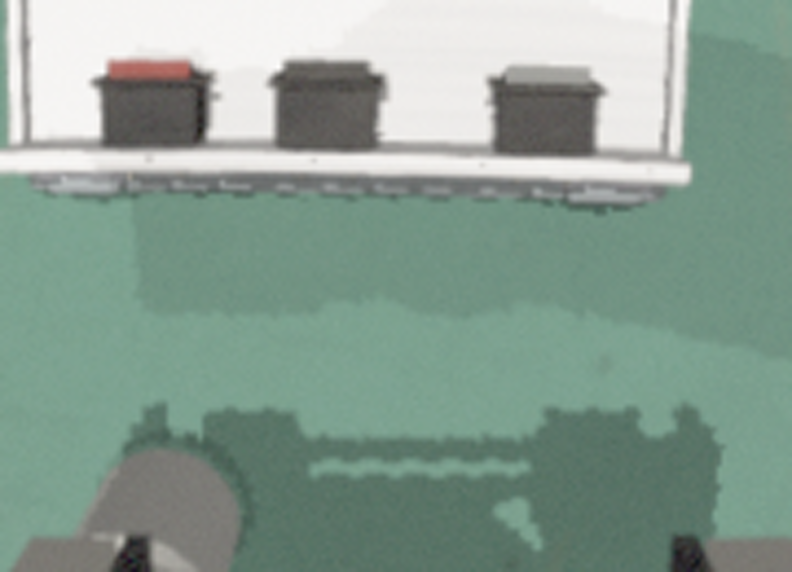

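Run:
```python
from h import *
s,f=pickle.load(open("wrist10.pkl","rb"))
i=f["pixels"][110:150,165:325][...,::-1];i=np.clip(255*(i/255.)**.6,0,255).astype(np.uint8)
cv2.imwrite("pics/w10d.png",cv2.resize(i,(800,200),interpolation=cv2.INTER_LINEAR)[:, :])
cv2.imwrite("pics/w10e.png",cv2.resize(f["pixels"][118:150,175:250][...,::-1],(800,341),interpolation=cv2.INTER_CUBIC))
cv2.imwrite("pics/w10f.png",cv2.resize(f["pixels"][118:150,235:310][...,::-1],(800,341),interpolation=cv2.INTER_CUBIC))
def P(x,y,z):
    u,v=160+x/4.4-.4,110+y/4.4-.4
    o,d=fish(f,u,v,s["eef_pos"],s["ee_rot"]);p=o+d*(z-o[2])/d[2]-Hg;return np.round([1e3*p@ux,1e3*p@uy],1)
for n,x,y,z in[("fenceL",5,150,.04),("fenceR",690,163,.04),("red bez L",98,80,.043),("red bez R",212,76,.043),("blk L",273,75,.043),("blk R",385,77,.043),("gry L",488,80,.043),("gry R",605,84,.043),
 ("redfront L",107,62,.043),("redfront R",192,62,.043),("blkf L",285,62,.043),("blkf R",370,63,.043),("gryf L",505,67,.043),("gryf R",590,69,.043)]: print(n,P(x,y,z))
```

```text
fenceL [ -7.8 -93. ]
fenceR [-6.6 93.7]
red bez L [-26.9 -65.1]
red bez R [-27.6 -34.2]
blk L [-27.9 -18.1]
blk R [-27.6  11.2]
gry L [-27.4  38.1]
gry R [-27.3  68.9]
redfront L [-31.7 -62.6]
redfront R [-31.4 -39.6]
blkf L [-31.3 -14.9]
blkf R [-31.2   7.3]
gryf L [-30.9  42.4]
gryf R [-31.1  64.8]
```

View pics/w10e.png

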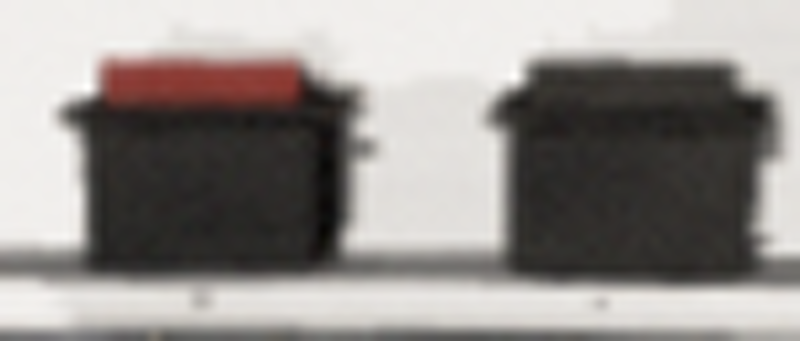

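View pics/w10f.png

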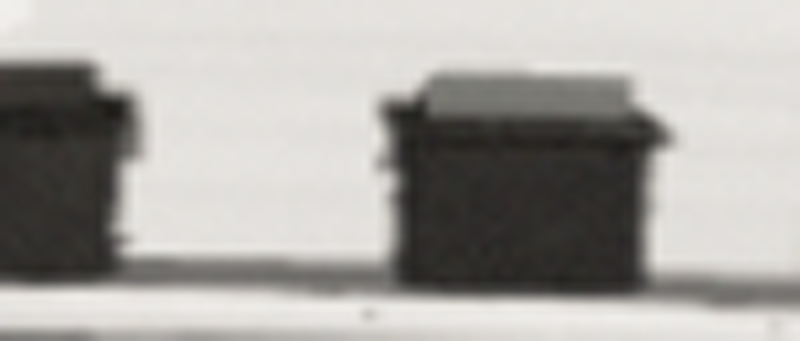

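The fronts of all three switches lie within 0.8 mm of each other along the tray and square to the fence to about 1°. The arm is clear.

```bash
python3 -c "
from station import arm
print(arm.job_done())"
```

```text
the job is handed in; nothing more can be done
None
```

I gripped the switch tray on the green bench by its ball knob and tipped it up to about 0.52 rad. All three switches slid into a row against the fence. I then lowered the tray to its stop, let go, backed the arm clear and handed the job in at about 14.2 s of the 38 s allowed.

- **Last checks:** a final look with the wrist camera showed the fronts of the three switches within 0.8 mm of each other along the tray, and square to the fence to about 1°. The tray was flat and free, and nothing had left the bench.
- **Not seen directly:** the fence rim hides the very foot of the backs, so I judged "flat" from the fronts and the visible sides. The bezel fronts measured about 4.5 mm nearer the fence than the stated sizes give (-27.5 mm against -32 mm), the same for all three. I took this to be an edge or height offset and did not resolve it.
- **What went wrong:** the first close missed, because the real fingertips end about 37 mm short of the reported tool tip. The fingers shut just above the ball with no force on the wrist. I measured the offset from two views, reopened, went lower and gripped the ball at 26.5 mm.

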